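# Load and lock a drill jig

## Robot

A 6-joint arm with a two-finger parallel gripper is mounted at the origin on a cart in front of the work surface, level with it; the furniture and walls round the work are solid. World frame = base frame: x ahead of the robot, y to its left, z up, the work surface at z = 0. Lengths are in m, angles in rad, forces in N, time in s.
With the tool pointing down it reaches from about 0.35 to 0.925 m from the base axis. Payload 6.4 kg.
Tool frame: the origin (TCP) lies at the very end of the fingers, on their centre line; the grasp point (between the pads) lies 19 mm behind it; z points along the fingers, y is the line along which they close (so a half turn about z gives the same grasp; the last joint's range is limited). The gripper opens to 85 mm and grips with 20 to 120 N. Pads are 22 mm wide; open, the fingers measure 114 mm over their backs; the gripper's body (76 mm by 85 mm) begins 54 mm behind the grasp point. The pads swing forward as they close: fully open they stand 13 mm farther back than shut.
Start: joints at [1.013, 0.245, 1.558, -0, 1.339, -0.174], TCP at [0.243, 0.603, 0.231] pointing down, gripper open.
Joint ranges: [-3.13, 3.13], [-1.02, 2.26], [0.13, 2.54], [-0.95, 4.09], [0.21, 2.88], [-2.74, 2.74]. Speed limits (rad/s): [2.57, 2.57, 3.14, 3.14, 3.14, 3.14].

## Interface

Orientations are given as a unit quaternion [x, y, z, w].
In Python, from plant import telemetry, grab_frame, calibration, manip gives the robot as it stands.
- The arm moves only by the tool servo_tool, never from a script. Its argument "increments" is a list that holds one entry, the list of rows, each a list of 4 numbers: the shift along the tool's x, y, z in m, then the turn about the tool's z in units of 6 degrees (1.0 is 6 degrees). In form: [[[x, y, z, twist], ...]]. A call has exactly 5 rows; each row shifts and turns the commanded pose from where the row before left it, along the tool's axes as they then stand; what a row does not reach is not made up. A row lasts 1/8 s, in which the tool goes at most 62.5 mm and 10.7 degrees, less where a joint would pass 70% of its speed; a pose out of reach is approached as far as the arm can. A call with a gripper value outside its range is refused whole. "gripper" is the gripper's target within -1 to 1 (fully open at 1, half-way at 0, shut at -1), set as the call begins (left out, the last holds). The fingers move at their own pace and stop on an object; the grip force is fixed at half the most. Time passes only in rows, so rows that do not move let the fingers close, or fill a call up. It gives the time, the measured TCP pose, the force, the opening and the grip force at its end, in the units of the state.
- telemetry.read_state(): the state, without advancing time (a new reading comes with each control period).
- grab_frame(name): name is "scene" or "top" or "wrist"; returns the picture (400x640x3 uint8, blue, green, red); there is no depth.
- calibration(name): a dict with "fx", "fy", "cx", "cy" (pixels), "xyz" and "attitude" of the camera in the world; the wrist camera has in their place "hand_eye" (4x4, takes a point from camera to tool coordinates, whose origin is the TCP and whose axes are the flange's). Camera axes: x right, y down, z forward; pixel columns grow to the right and rows downward; lengths in m; the calibration is good to about 2 mm. The wrist camera is an equidistant fisheye: a pixel r from the principal point sees the ray r / f radians off the axis. A picture is of the moment at which its call begins: read the wrist's pose just before it. calibration takes no time and is no camera call.
- manip.job_done(): hands the job in; it is judged then, once.
The state is a dict: "t": time; "joint_pos": joint angles; "joint_velocities": joint speeds; "effort": joint torques, N m; "tcp_pos": TCP position; "tool_rot": TCP orientation; "force": force on the tool from outside, world axes, zero at the start; "torque": the same for the moment, N m; "grip_width": finger opening in m; "finger_force": force on a finger pad.
Only numpy, scipy, OpenCV 4.12 (cv2) and the standard library are available. Lean on these libraries where they do the work, as an engineer would, in place of code of your own. Each camera call takes 0.05 s, during which the arm holds its last target. There are 200 camera calls.

## Task

Get the drill jig ready for drilling, using only pushes of the fingertips: push the flat steel blank along its nest until it is fully home against the end stop, then push the open hinged leaf over until it lies fully shut on the nest, then push the locking slide by its stud fully home over the leaf's tongue. Do not pinch or lift the blank, and leave the tools lying round the jig where they are.

Things in the scene. Friction and masses are not known exactly. Their poses are not given: they have to be found in the camera images.
- jig: Drill jig bolted down on the bench: dark steel base plate, 18 mm thick, with a hinged aluminium leaf. Origin at bench level; z up, jig x from the front edge (x = -85 mm) to the hinge side (x = +93 mm), y to the left seen from the front (-115 to +105 mm). Three bolt heads 10 mm high stand on the plate at (x, y) = (-68, -98), (76, -98), (76, 88) mm.
- nest (a point): Point on the nest floor (plate top, z = 18 mm) at jig x = y = 0, directly under the blank's centre when it is home. Two rails along y, 35 mm apart inside, 8 mm high, run from jig y = -21 to +43 mm; an end stop 8 mm high closes the nest at y = +43 mm. The nest is open towards -y, where the bare plate goes on.
- blank_center (a point): Centre of the loose blank: rusty flat steel bar 32 x 85 x 10 mm, 0.2 kg, lying flat on the nest floor, its length along jig y, partly between the rails, its -y end out on the bare plate. Home: its +y end touches the end stop and its centre is at jig y = 0 (22 mm still stick out of the rails). It starts 15 to 38 mm short of that.
- leaf (a joint): Angle of the leaf about the hinge pin, rad: 0 shut (level over the nest), pi/2 upright, 2.0 fully back. Starts leaning back at 1.75 to 1.95. The hinge is stiff: the leaf stays where it is left and takes 1 to 5 N near its front edge to move, so push it all the way down. A lug under it drops just behind the blank's -y end, so it shuts only if the blank is home.
- leaf_hinge (a point): Middle of the leaf's hinge pin, at jig (72, -11, 36) mm; the pin lies along jig y.
- leaf_front (a point): Middle of the leaf's front edge, half-way through its thickness, 124 mm from the hinge pin. The leaf is a plate 94 mm wide (jig y) and 12 mm thick. A tongue 24 mm wide sticks out 22 mm beyond this edge. Two drill bushes, 22 mm across, stand 5 mm proud of the leaf's outer face 72 mm from the pin, at jig y = -22 and +22 mm.
- lock (a joint): Travel of the locking slide along jig -y, m: 0 is fully back (open), 0.028 fully home, where its bar lies over the leaf's tongue. It starts at 0 to 0.006. It stays where it is left and takes about 3 N to push.
- lock_stud (a point): Centre of the top of the slide's round thumb stud, 14 mm across, 22 mm tall (z = 47.5 to 69.5 mm), on the left end of the slide's bar (14 mm wide; it ends 8 mm beyond the stud's axis), at jig x = -68 mm, y = +88 mm when open and +60 mm when home. The fixed guide, 54 mm high, lies right of it and ends at y = +57 mm.
- spanner: Combination spanner 35 x 176 x 8 mm lying loose on the bench left of the jig; origin under its middle. Leave it alone.
- hole_saw_1: Round hole saw 50 mm across and 61 mm high with its arbor, standing loose behind the jig on its left; origin under its middle. Leave it alone.
- marker: Paint marker, a stick 18 mm thick and 132 mm long, lying loose behind the jig on its right; origin under its middle. Leave it alone.
- nut_1: Steel nut 28 x 24 x 11 mm lying loose behind the jig on its left; origin under its middle. Leave it alone.
- blank: The blank itself; origin under its middle (5 mm below blank_center).

How it is judged:
By the outcome, as a careful person would: the job done as asked, in the order asked, and still so for the second after the job is handed in, with the robot touching nothing.
It also fails if it takes over 56 s, if anything falls off the work surface, if the arm or the gripper's body presses on something with over 40 N, if the wrist force passes 120 N, or if a joint passes its speed limit or range.

## Working session

There is one attempt and no reset: what is moved stays moved. The work goes in short steps, Python scripts to look and compute and a tool call to move; the robot and the scene stay as the last step left them, time stands still between calls to the robot, and variables do not carry over. Pictures are saved under pics/ and viewed, at most 10 in all, crops included, and the job is handed in when it is done.

Besides the shell and the picture viewer there is one more tool, called after "Call:" as name([rows], argument=value, ...), one row to a line, values as JSON. servo_tool: Moves the arm, as the interface text tells. Its arguments: {"type":"object","properties":{"increments":{"type":"array"},"gripper":{"type":"number"}},"required":["increments"]}

```bash
mkdir -p pics; python3 - <<'E'
from plant import telemetry, grab_frame, calibration
import cv2
for n in ("scene","top"):
    cv2.imwrite(f"pics/{n}0.png",grab_frame(n)); print(n,calibration(n))
print(calibration("wrist"));s=telemetry.read_state();print(s)
E
```

```text
scene {'fx': 393.27150342649827, 'fy': 393.27150342649827, 'cx': 319.7898201531052, 'cy': 195.25242905595636, 'xyz': array([ 0.11147431, -0.17189501,  0.6687856 ]), 'attitude': array([ 0.82473998, -0.41614777,  0.16604361, -0.34504277])}
top {'fx': 459.4104422678123, 'fy': 459.4104422678123, 'cx': 322.3247416396889, 'cy': 196.5257782751124, 'xyz': array([0.48993546, 0.20106427, 0.9640466 ]), 'attitude': array([ 0.70911067, -0.70231501,  0.04549542, -0.04296337])}
{'fx': 309.70691628693146, 'fy': 309.70691628693146, 'cx': 321.6361139016487, 'cy': 198.58426285915732, 'hand_eye': array([[-7.82033366e-04, -9.50355805e-01, -3.11164317e-01,
         7.95510731e-02],
       [ 9.99999667e-01, -8.15688064e-04, -2.19794438e-05,
         2.78768329e-04],
       [-2.32924728e-04, -3.11164231e-01,  9.50356127e-01,
        -1.43002321e-01],
       [ 0.00000000e+00,  0.00000000e+00,  0.00000000e+00,
         1.00000000e+00]])}
{'t': 0.1, 'joint_pos': array([ 1.01289236e+00,  2.45766504e-01,  1.55891788e+00,  4.77014232e-06,
        1.33866793e+00, -1.74115316e-01]), 'joint_velocities': array([ 3.48128802e-04, -3.71126596e-04, -2.85889396e-03,  6.70696402e-04,
       -4.82819422e-04, -2.01930074e-05]), 'effort': array([-2.04063449e-04, -4.30675936e+01, -3.27127719e+01, -1.64619460e-04,
        2.92665412e-03, -2.67302715e-05]), 'tcp_pos': array([0.24311502, 0.60227868, 0.23026241]), 'tool_rot': array([ 1.90719255e-01,  9.81644229e-01, -8.20718658e-04, -3.17049926e-04]), 'force': array([0.43783755, 0.39252856, 0.36625934]), 'torque': array([ 0.07502776,  0.002998  , -0.01177219]), 'finger_force': 0.0, 'grip_width': 0.08543903582153842}
```

View pics/top0.png

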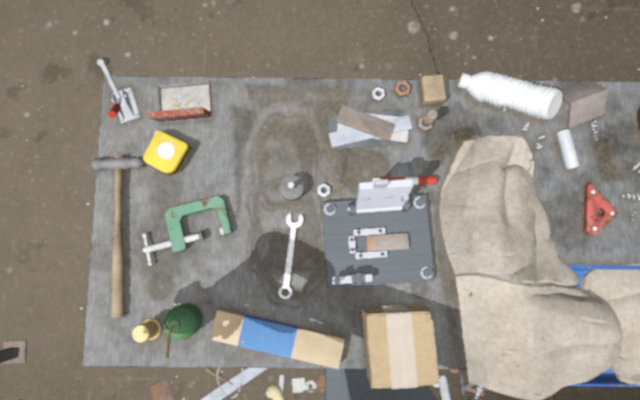

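View pics/scene0.png

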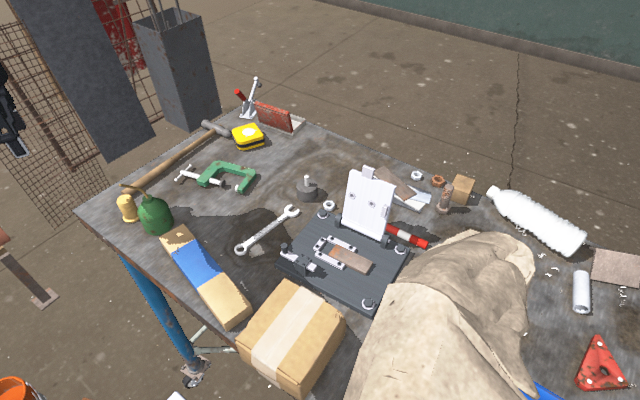

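Top view: jig plate at about px (322–433, 197–287), leaf standing at the back near (387,195), blank at (385,242), lock at (350,280). The clamps and box lie close by. I'll enlarge both.

```bash
cat > h.py <<'E'
import numpy as np, cv2
from scipy.spatial.transform import Rotation as R
from plant import calibration
def proj(n,P):
    c=calibration(n);q=R.from_quat(c["attitude"]).inv().apply(np.atleast_2d(P)-c["xyz"])
    return np.c_[c["fx"]*q[:,0]/q[:,2]+c["cx"],c["fy"]*q[:,1]/q[:,2]+c["cy"]]
def back(n,uv,z):
    c=calibration(n);uv=np.atleast_2d(uv)
    d=R.from_quat(c["attitude"]).apply(np.c_[(uv[:,0]-c["cx"])/c["fx"],(uv[:,1]-c["cy"])/c["fy"],np.ones(len(uv))])
    return c["xyz"]+d*((z-c["xyz"][2])/d[:,2])[:,None]
E
python3 - <<'E'
import cv2
a=cv2.imread("pics/top0.png")[170:295,310:450]; b=cv2.imread("pics/scene0.png")[160:320,265:425]
a=cv2.resize(a,None,fx=5,fy=4.8*5/4.8,interpolation=2)[:600]
cv2.imwrite("pics/a.png",a[:600])
cv2.imwrite("pics/b.png",cv2.resize(b,None,fx=3.75,fy=3.75,interpolation=2))
E
```

```text
(no output)
```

View pics/a.png

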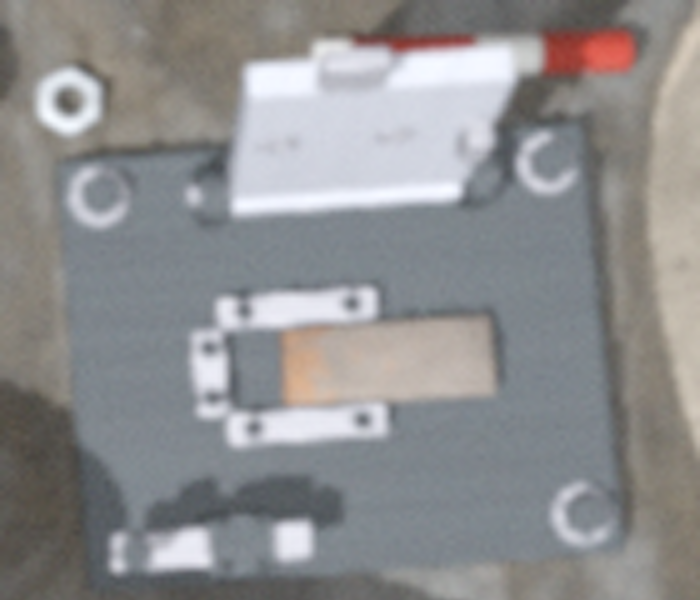

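View pics/b.png

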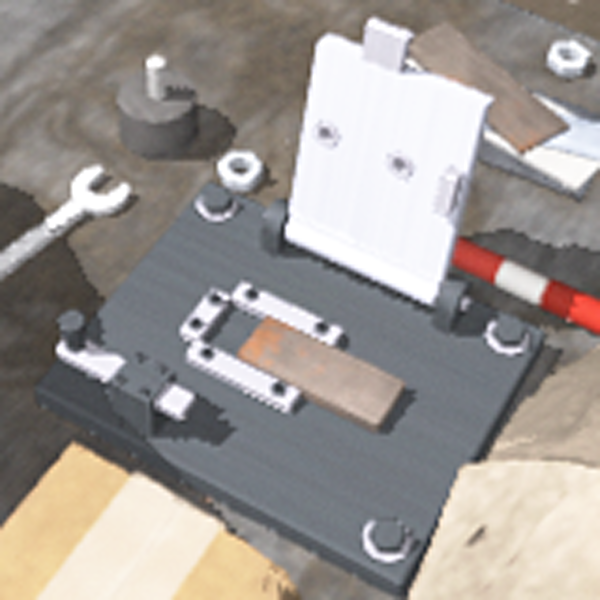

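The crops show the bolt heads at crop px (98,196), (548,162), (584,515), the blank's ends at x≈283 and 497, the stop at x≈230, the stud at about (133,550), and the leaf leaning back.

```bash
cat >> h.py <<'E'
def jw(p,X):  # jig mm -> world m
    X=np.atleast_2d(X)/1000.;c,s=np.cos(p[2]),np.sin(p[2])
    return np.c_[p[0]+c*X[:,0]-s*X[:,1],p[1]+s*X[:,0]+c*X[:,1],X[:,2]]
E
python3 - <<'E'
from h import *
from scipy.optimize import least_squares
J=np.array([[76,88,28],[76,-98,28],[-68,-98,28],[93,105,18],[93,-115,18],[-85,-115,18]])
A=np.array([[98,196],[548,162],[584,515],[62,160],[583,124],[624,550]])
Ja=np.array([[76,88,28],[76,-98,28],[-68,-98,28],[93,105,18]])
B=np.array([[216,201],[509,332],[387,535],[205,182]])
ua=(A+.5)/5-.5+[310,170]; ub=(B+.5)/3.75-.5+[265,160]
fa=lambda p:(proj("top",jw(p,J))-ua).ravel(); fb=lambda p:(proj("scene",jw(p,Ja))-ub).ravel()
for f in (fa,fb,lambda p:np.r_[fa(p),fb(p)]):
    r=least_squares(f,[.46,.07,0.05],x_scale=[.01,.01,.01]); print(r.x.round(4),r.fun.round(1))
p=r.x; np.save("p.npy",p)
def tojig(w): 
    d=w-[p[0],p[1],0];c,s=np.cos(p[2]),np.sin(p[2]);return (np.c_[c*d[:,0]+s*d[:,1],-s*d[:,0]+c*d[:,1]]*1000).round(1)
pa=lambda q:(np.array(q)+.5)/5-.5+[310,170]
pb=lambda q:(np.array(q)+.5)/3.75-.5+[265,160]
print("blank top corners",tojig(back("top",pa([[283,328],[495,316],[497,396],[285,405]]),.028)))
print("blank scene",tojig(back("scene",pb([[405,380],[380,428],[270,318],[238,352]]),.028)))
print("stud", tojig(back("top",pa([[133,550]]),.0695)),tojig(back("scene",pb([[72,320]]),.0695)))
# leaf angle: front edge corners (outer/inner) for angles
for th in (1.75,1.8,1.85,1.9,1.95):
    x=72-0+0; P=[[72-124*np.cos(th)*1,y,36+124*np.sin(th)] for y in (36,-58)]
    print(th,((proj("top",jw(p,P))-[310,170])*5).round(0).tolist(),((proj("scene",jw(p,P))-[265,160])*3.75).round(0).tolist())
E
```

```text
[0.5147 0.0897 0.0815] [ 0.2 -0.4  0.6 -0.   0.4  0.2 -1.5 -0.2 -0.1 -0.6  0.4  0.9]
[0.5107 0.0876 0.0861] [-0.2 -0.3 -0.2 -0.2  0.1  0.3  0.3  0.1]
[0.5135 0.089  0.0844] [ 0.4  0.4  0.8  0.5  0.8  0.7 -1.3  0.5  0.  -0.1  0.9  1.4  0.1 -1.3
 -0.1 -1.3  0.1 -1.2  0.6 -0.9]
blank top corners [[ 17.5  17.9]
 [ 15.9 -68.6]
 [-16.4 -66.2]
 [-13.6  19.8]]
blank scene [[ 15.7 -65.7]
 [-17.7 -68.1]
 [ 14.2  15.5]
 [-14.5  18.6]]
stud [[-64.3  86.9]] [[-67.8  85.6]]
1.75 [[248.0, 99.0], [511.0, 79.0]] [[316.0, 42.0], [482.0, 107.0]]
1.8 [[246.0, 82.0], [509.0, 63.0]] [[321.0, 37.0], [487.0, 101.0]]
1.85 [[244.0, 66.0], [506.0, 47.0]] [[327.0, 33.0], [491.0, 96.0]]
1.9 [[242.0, 51.0], [504.0, 31.0]] [[332.0, 29.0], [496.0, 92.0]]
1.95 [[240.0, 36.0], [501.0, 16.0]] [[337.0, 26.0], [500.0, 88.0]]
```

Call:
servo_tool([
  [[0,0,0,1.75],[0,0,0,1.75],[0,0,0,1.75],[0,0,0,1.75],[0,0,0,1.75]],
], gripper=-1)

```text
t: 0.72
tcp_pos: [0.2432, 0.6024, 0.2306]
tool_rot: [0.608, 0.794, -0.001, 0.0]
force: [0.1, -0.4, 0.3]
grip_width: 0.0
finger_force: 0.0
```

Call:
servo_tool([
  [[0,0,0,1.77],[0,0,0,0],[0,0,0,0],[0,0,0,0],[0,0,0,0]],
])

```text
t: 1.35
tcp_pos: [0.2434, 0.6027, 0.2313]
tool_rot: [0.676, 0.737, -0.0, 0.0]
force: [-0.5, 0.4, -0.6]
grip_width: -0.0
finger_force: 0.0
```

```bash
cat >> h.py <<'E'
def go(*J):  # tool-axis steps from the present TCP through jig targets (mm)
    from plant import telemetry
    s=telemetry.read_state();p=np.load("p.npy");r=R.from_quat(s["tool_rot"]);m=r.as_matrix()
    a=np.arctan2(m[1,0],m[0,0])-(p[2]+np.pi/2)
    c,n=np.cos(p[2]),np.sin(p[2]);d=s["tcp_pos"]-[p[0],p[1],0]
    print("t",s["t"],"jig tcp",np.round([c*d[0]+n*d[1],-n*d[0]+c*d[1],d[2]],4)*1000,"twist needed",round(np.degrees(a)/6,2),"F",s["force"].round(1),"grip",s["grip_width"])
    q=s["tcp_pos"]
    for t in J:
        w=jw(p,t)[0]; print(t,r.inv().apply(w-q).round(4)); q=w
E
python3 -c "
from h import *
go([0,-92,200],[0,-92,60],[0,-92,22])"
```

```text
t 1.35 jig tcp [-225.8  534.6  231.3] twist needed 0.02 F [-0.5  0.4 -0.6] grip -2.9469716656528065e-05
[0, -92, 200] [-0.627   0.2248  0.0313]
[0, -92, 60] [0.   0.   0.14]
[0, -92, 22] [0.    0.    0.038]
```

Call:
servo_tool([
  [[-0.03,0.011,0,0],[-0.045,0.016,0,0],[-0.05,0.018,0,0],[-0.05,0.018,0,0],[-0.05,0.018,0,0]],
])

```text
t: 1.98
tcp_pos: [0.3438, 0.384, 0.2315]
tool_rot: [0.676, 0.737, 0.0, 0.0]
force: [0.2, 0.0, 0.0]
grip_width: -0.0003
finger_force: 0.0
```

Call:
servo_tool([
  [[-0.05,0.018,0,0],[-0.05,0.018,0,0],[-0.05,0.018,0,0],[-0.05,0.018,0,0],[-0.05,0.018,0,0]],
])

```text
t: 2.6
tcp_pos: [0.4548, 0.1424, 0.2317]
tool_rot: [0.676, 0.737, 0.0, 0.0]
force: [0.3, 0.5, -0.1]
grip_width: -0.0004
finger_force: 0.0
```

Call:
servo_tool([
  [[-0.05,0.018,0,0],[-0.05,0.018,0,0],[-0.03,0.01,0,0],[0,0,0,0],[0,0,0,0]],
])

```text
t: 3.22
tcp_pos: [0.5109, 0.0189, 0.2312]
tool_rot: [0.676, 0.737, 0.0, -0.0]
force: [-0.2, 0.3, -0.4]
grip_width: 0.0002
finger_force: 0.0
```

```bash
python3 -c "
from h import *
from plant import grab_frame
go([0,-92,60],[0,-92,23])
cv2.imwrite('pics/w1.png',grab_frame('wrist'))"
```

```text
t 3.225 jig tcp [ -8.5 -69.6 231.2] twist needed 0.01 F [-0.2  0.3 -0.4] grip 0.00018291496871960668
[0, -92, 60] [-0.0224  0.0085  0.1712]
[0, -92, 23] [-0.     0.     0.037]
```

View pics/w1.png

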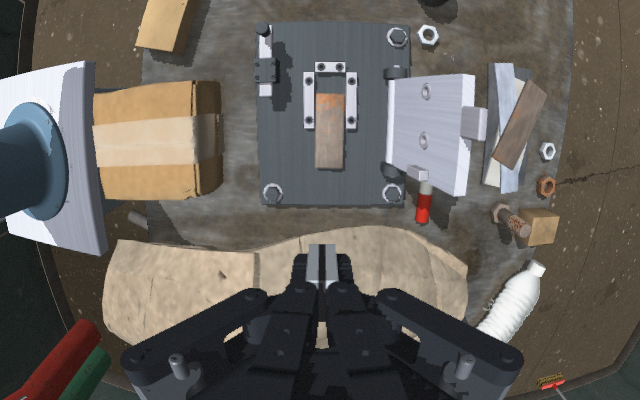

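The wrist view shows the jig squarely: bolt heads at (398,37), (393,193), (273,193), the blank's near end at about (329,169), the stop at y≈73, and cloth clear of the plate's near edge.

```bash
cat >> h.py <<'E'
def wray(uv,s):
    c=calibration("wrist");uv=np.atleast_2d(uv)-[c["cx"],c["cy"]]
    r=np.hypot(*uv.T);t=r/c["fx"];d=np.c_[uv/r[:,None]*np.sin(t)[:,None],np.cos(t)]
    H=c["hand_eye"];q=R.from_quat(s["tool_rot"])
    return s["tcp_pos"]+q.apply(H[:3,3]),q.apply(d@H[:3,:3].T)
def wback(uv,z,s):
    o,d=wray(uv,s);z=np.broadcast_to(z,len(d));return o+d*((z-o[2])/d[:,2])[:,None]
def tojig(w):
    p=np.load("p.npy");d=w-[p[0],p[1],0];c,s=np.cos(p[2]),np.sin(p[2]);return np.c_[c*d[:,0]+s*d[:,1],-s*d[:,0]+c*d[:,1]]*1000
E
python3 -c "
from h import *
from plant import telemetry
s=telemetry.read_state()
print(tojig(wback([[398,37],[393,193],[273,193],[316,168],[343,169],[330,73],[263,32]],[.028,.028,.028,.028,.028,.026,.0695],s)).round(1))"
```

```text
[[ 76.5  86.7]
 [ 76.7 -95.5]
 [-65.6 -95.8]
 [-14.7 -65.8]
 [ 16.2 -66.9]
 [  0.8  41.9]
 [-65.4  81.3]]
```

Call:
servo_tool([
  [[-0.0144,0.0085,0.02,0],[0,0,0.04,0],[0,0,0.04,0],[0,0,0.04,0],[0,0,0.035,0]],
])

```text
t: 3.9
tcp_pos: [0.5202, 0.0062, 0.055]
tool_rot: [0.676, 0.737, -0.0, -0.0]
force: [-0.3, 0.7, 0.0]
grip_width: 0.0
finger_force: 0.0
```

Call:
servo_tool([
  [[0,0,0.017,0],[0,0,0.01,0],[0,0,0.005,0],[0,0,0.0025,0],[0,0,0,0]],
])

```text
t: 4.53
tcp_pos: [0.5214, 0.0047, 0.0224]
tool_rot: [0.676, 0.737, 0.0, 0.001]
force: [-0.1, -0.5, -0.5]
grip_width: -0.0003
finger_force: 0.0
```

```bash
python3 -c "
from h import *
go([0,-80,21],[0,-53.5,21])"
```

```text
t 4.525 jig tcp [  0.8 -84.7  22.4] twist needed 0.01 F [-0.1 -0.5 -0.5] grip -0.0002804501398255309
[0, -80, 21] [ 0.0047 -0.0008  0.0014]
[0, -53.5, 21] [ 0.0265  0.     -0.    ]
```

Call:
servo_tool([
  [[0.004,-0.0008,0.001,0],[0.005,0,0,0],[0.005,0,0,0],[0.005,0,0,0],[0.005,0,0,0]],
])

```text
t: 5.15
tcp_pos: [0.5182, 0.0289, 0.021]
tool_rot: [0.676, 0.737, 0.0, 0.0]
force: [-0.1, -2.5, 1.1]
grip_width: 0.0002
finger_force: 0.7
```

Call:
servo_tool([
  [[0.002,0,0,0],[0.002,0,0,0],[0.001,0,0,0],[0.001,0,0,0],[0,0,0,0]],
])

```text
t: 5.78
tcp_pos: [0.5175, 0.0347, 0.0208]
tool_rot: [0.676, 0.737, 0.0, -0.0]
force: [-0.9, -0.9, -0.5]
grip_width: -0.0003
finger_force: 0.4
```

```bash
python3 -c "
from h import *
go([0,-53.5,21])"
```

```text
t 5.775 jig tcp [ -0.6 -54.5  20.8] twist needed 0.01 F [-0.9 -0.9 -0.5] grip -0.0002794291781644437
[0, -53.5, 21] [ 0.001   0.0006 -0.0002]
```

Contact with friction of about 1–2 N; continue gently until the stop shows up in the force.

Call:
servo_tool([
  [[0.001,0,0,0],[0.001,0,0,0],[0.001,0,0,0],[0,0,0,0],[0,0,0,0]],
])

```text
t: 6.4
tcp_pos: [0.5175, 0.0361, 0.0208]
tool_rot: [0.676, 0.737, -0.001, 0.001]
force: [0.2, -8.8, -0.3]
grip_width: 0.0001
finger_force: 4.3
```

Call:
servo_tool([
  [[0.001,0,0,0],[0.001,0,0,0],[0,0,0,0],[0,0,0,0],[0,0,0,0]],
])

```text
t: 7.02
tcp_pos: [0.5178, 0.0363, 0.0211]
tool_rot: [0.676, 0.737, -0.002, 0.003]
force: [-0.2, -16.7, -0.6]
grip_width: -0.0
finger_force: 8.4
```

Call:
servo_tool([
  [[-0.008,0,0,0],[-0.014,0,0,0],[0,0,-0.02,0],[0,0,-0.045,0],[0,0,-0.05,0]],
])

```text
t: 7.65
tcp_pos: [0.5181, 0.0176, 0.1362]
tool_rot: [0.676, 0.737, -0.0, -0.001]
force: [0.6, -0.7, 0.2]
grip_width: -0.0
finger_force: 0.0
```

Call:
servo_tool([
  [[0,0,-0.05,0],[0,0,-0.044,0],[0.01,0,0,0],[0,0,0,0],[0,0,0,0]],
])

```text
t: 8.28
tcp_pos: [0.5171, 0.0278, 0.2278]
tool_rot: [0.676, 0.737, -0.001, -0.002]
force: [-0.5, 0.3, 0.1]
grip_width: -0.0
finger_force: 0.0
```

```bash
python3 -c "
from h import *
from plant import grab_frame,telemetry
go([165,-5,230],[165,-5,130])
s=telemetry.read_state()
cv2.imwrite('pics/w2.png',grab_frame('wrist'))"
```

```text
t 8.275 jig tcp [ -1.6 -61.3 227.8] twist needed 0.01 F [-0.5  0.3  0.1] grip -4.247936221906983e-05
[165, -5, 230] [ 0.0562  0.1666 -0.0028]
[165, -5, 130] [-0.0001  0.0004  0.1   ]
```

View pics/w2.png

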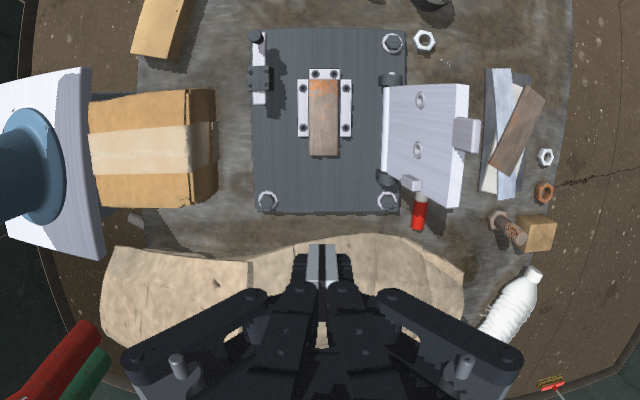

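The blank now touches the end stop at (323,80), with no gap. Next, over and behind the leaf.

Call:
servo_tool([
  [[0.01,0.03,-0.002,0],[0.015,0.045,0,0],[0.015,0.045,0,0],[0.016,0.046,0,0],[0,0,0,0]],
])

```text
t: 8.95
tcp_pos: [0.6798, 0.0984, 0.2286]
tool_rot: [0.676, 0.737, -0.001, -0.001]
force: [-1.1, -0.1, 0.1]
grip_width: 0.0
finger_force: 0.0
```

Call:
servo_tool([
  [[0,0,0.02,0],[0,0,0.035,0],[0,0,0.03,0],[0,0,0.01,0],[0,0,0,0]],
])

```text
t: 9.57
tcp_pos: [0.6778, 0.0972, 0.136]
tool_rot: [0.676, 0.736, -0.001, -0.001]
force: [-0.2, -0.7, -0.0]
grip_width: 0.0003
finger_force: 0.0
```

```bash
python3 -c "
from h import *
h=14.5
L=[]
for th in (1.57,1.4,1.2,1.0,.8,.6,.45,.3,.15,.05,0,-.03):
    rc=112;x=72-rc*np.cos(th)+6*np.sin(th)+h;z=36+rc*np.sin(th)+6*np.cos(th);L.append([round(float(x),1),-5,round(float(z),1)])
go(*L)"
```

```text
t 9.575 jig tcp [164.4  -5.7 136. ] twist needed 0.0 F [-0.2 -0.7 -0. ] grip 0.00030958578624653654
[92.4, -5, 148.0] [ 0.0007 -0.072  -0.0119]
[73.4, -5, 147.4] [ 0.     -0.019   0.0006]
[51.5, -5, 142.6] [ 0.     -0.0219  0.0048]
[31.0, -5, 133.5] [ 0.     -0.0205  0.0091]
[12.8, -5, 120.5] [ 0.     -0.0182  0.013 ]
[-2.5, -5, 104.2] [ 0.     -0.0153  0.0163]
[-11.7, -5, 90.1] [ 0.     -0.0092  0.0141]
[-18.7, -5, 74.8] [ 0.     -0.007   0.0153]
[-23.3, -5, 58.7] [-0.     -0.0046  0.0161]
[-25.1, -5, 47.6] [-0.     -0.0018  0.0111]
[-25.5, -5, 42.0] [-0.     -0.0004  0.0056]
[-25.6, -5, 38.6] [-0.     -0.0001  0.0034]
```

Call:
servo_tool([
  [[0,-0.015,-0.006,0],[0,-0.015,-0.006,0],[0,-0.014,0,0],[0,-0.014,0,0],[0,-0.014,0,0]],
])

```text
t: 10.2
tcp_pos: [0.6087, 0.0913, 0.1519]
tool_rot: [0.676, 0.737, 0.002, 0.003]
force: [2.6, -0.3, 4.4]
grip_width: 0.0002
finger_force: 2.3
```

Call:
servo_tool([
  [[0,-0.0095,0,0],[0,-0.0095,0.0006,0],[0,-0.011,0.0024,0],[0,-0.011,0.0024,0],[0,-0.01,0.0045,0]],
])

```text
t: 10.82
tcp_pos: [0.555, 0.0871, 0.1382]
tool_rot: [0.676, 0.737, -0.0, -0.0]
force: [1.8, -0.1, 2.3]
grip_width: -0.0004
finger_force: 1.0
```

Call:
servo_tool([
  [[0,-0.0105,0.0046,0],[0,-0.009,0.0065,0],[0,-0.0092,0.0065,0],[0,-0.0077,0.0081,0],[0,-0.0076,0.0082,0]],
])

```text
t: 11.45
tcp_pos: [0.5116, 0.0833, 0.1043]
tool_rot: [0.676, 0.737, -0.0, -0.0]
force: [0.9, -0.4, 1.7]
grip_width: 0.0001
finger_force: 0.7
```

```bash
python3 -c "
from h import *
from plant import grab_frame
go([-11.7, -5, 90.1],[-18.7, -5, 74.8],[-23.3, -5, 58.7],[-25.1, -5, 47.6],[-25.5, -5, 42.0])
b=grab_frame('scene')[120:320,225:465]
cv2.imwrite('pics/s3.png',cv2.resize(b,None,fx=3,fy=3,interpolation=2))"
```

```text
t 11.45 jig tcp [ -2.4  -5.5 104.3] twist needed 0.01 F [ 0.9 -0.4  1.7] grip 9.357628925210346e-05
[-11.7, -5, 90.1] [ 0.0005 -0.0093  0.0142]
[-18.7, -5, 74.8] [ 0.     -0.007   0.0153]
[-23.3, -5, 58.7] [ 0.     -0.0046  0.0161]
[-25.1, -5, 47.6] [ 0.     -0.0018  0.0111]
[-25.5, -5, 42.0] [ 0.     -0.0004  0.0056]
```

View pics/s3.png

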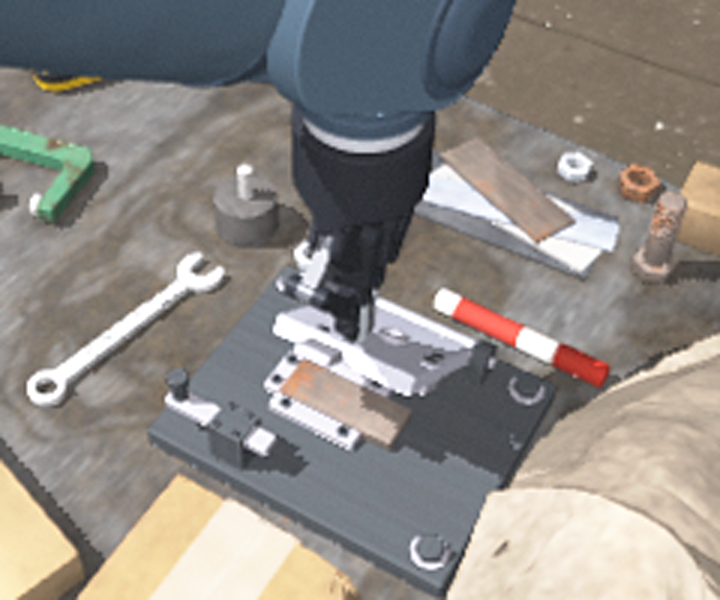

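The leaf, at crop px (370,350), is following the fingertip down over the blank. I'll carry on along the arc.

Call:
servo_tool([
  [[0,-0.0046,0.0071,0],[0,-0.0047,0.0071,0],[0,-0.0035,0.0076,0],[0,-0.0035,0.0077,0],[0,-0.0023,0.008,0]],
])

```text
t: 12.12
tcp_pos: [0.4934, 0.0818, 0.0668]
tool_rot: [0.676, 0.737, -0.0, -0.0]
force: [-0.4, -0.1, 1.0]
grip_width: -0.0002
finger_force: 0.5
```

Call:
servo_tool([
  [[0,-0.0023,0.0081,0],[0,-0.001,0.0056,0],[0,-0.0008,0.0055,0],[0,-0.0003,0.004,0],[0,0,0,0]],
])

```text
t: 12.75
tcp_pos: [0.4893, 0.0814, 0.044]
tool_rot: [0.676, 0.737, -0.0, -0.0]
force: [0.6, -1.1, -0.4]
grip_width: -0.0
finger_force: 0.0
```

Call:
servo_tool([
  [[0,0,0.001,0],[0,0,0.001,0],[0,0,0.001,0],[0,0,0,0],[0,0,0,0]],
])

```text
t: 13.38
tcp_pos: [0.4897, 0.0814, 0.042]
tool_rot: [0.676, 0.737, -0.0, 0.0]
force: [-2.6, 0.2, 6.0]
grip_width: -0.0003
finger_force: 3.1
```

```bash
python3 -c "
from h import *
go([-25.5, -5, 42.0])"
```

```text
t 13.375 jig tcp [-24.4  -5.6  42. ] twist needed 0.01 F [-2.6  0.2  6. ] grip -0.00034191470161606274
[-25.5, -5, 42.0] [ 0.0006 -0.0011  0.    ]
```

Call:
servo_tool([
  [[0,0,0.001,0],[0,0,0.001,0],[0,0,0.001,0],[0,0,0,0],[0,0,0,0]],
])

```text
t: 14.0
tcp_pos: [0.4898, 0.0814, 0.0418]
tool_rot: [0.676, 0.737, -0.001, -0.001]
force: [-15.2, -0.4, 31.3]
grip_width: -0.0001
finger_force: 15.7
```

Call:
servo_tool([
  [[0,0,-0.01,0],[0,0,-0.03,0],[0,0,-0.04,0],[0.03,-0.011,0,0],[0.035,-0.012,0,0]],
])

```text
t: 14.62
tcp_pos: [0.4613, 0.1446, 0.1191]
tool_rot: [0.677, 0.736, 0.001, 0.001]
force: [-0.2, -1.0, 0.1]
grip_width: 0.0003
finger_force: 0.0
```

Call:
servo_tool([
  [[0.035,-0.012,0,0],[0.022,-0.009,0,0],[0,0,0,0],[0,0,0,0],[0,0,0,0]],
])

```text
t: 15.25
tcp_pos: [0.4357, 0.1985, 0.1183]
tool_rot: [0.677, 0.736, 0.0, 0.0]
force: [0.8, 0.8, -0.0]
grip_width: -0.0002
finger_force: 0.0
```

```bash
python3 -c "
from h import *
from plant import grab_frame
go([-68,118,58],[-68,106,58],[-68,78,58])
a=grab_frame('scene')[160:320,225:425]
b=grab_frame('wrist')
cv2.imwrite('pics/s4.png',np.vstack([cv2.resize(a,(375,300),interpolation=2),cv2.resize(b,(375,234))]))
cv2.imwrite('pics/w4.png',b)"
```

```text
t 15.25 jig tcp [-68.3 115.6 118.3] twist needed -0.0 F [ 0.8  0.8 -0. ] grip -0.00015804938525308614
[-68, 118, 58] [0.0024 0.0003 0.0603]
[-68, 106, 58] [-0.012  0.     0.   ]
[-68, 78, 58] [-0.028  0.     0.   ]
```

View pics/w4.png

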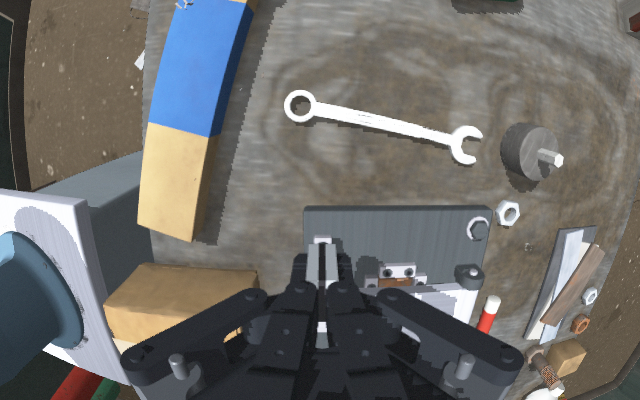

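The fingertips are in line with the slide's bar (its end is at (322,238)), beyond the stud. I'll descend there and push towards -y.

Call:
servo_tool([
  [[0.003,0,0.01,0],[0,0,0.025,0],[0,0,0.017,0],[0,0,0.008,0],[0,0,0,0]],
])

```text
t: 15.98
tcp_pos: [0.4346, 0.2021, 0.0578]
tool_rot: [0.676, 0.737, -0.0, -0.0]
force: [0.7, 0.0, 0.2]
grip_width: 0.0001
finger_force: 0.0
```

Call:
servo_tool([
  [[-0.005,0,0,0],[-0.005,0,0,0],[-0.005,0,0,0],[-0.004,0,0,0],[-0.003,0,0,0]],
])

```text
t: 16.6
tcp_pos: [0.4371, 0.1803, 0.0586]
tool_rot: [0.676, 0.737, 0.0, 0.0]
force: [0.2, 2.3, 1.4]
grip_width: 0.0003
finger_force: 1.3
```

Call:
servo_tool([
  [[-0.003,0,0,0],[-0.003,0,0,0],[-0.003,0,0,0],[-0.003,0,0,0],[-0.003,0,0,0]],
])

```text
t: 17.23
tcp_pos: [0.4382, 0.1651, 0.0583]
tool_rot: [0.676, 0.737, 0.0, 0.0]
force: [0.9, 2.5, 1.7]
grip_width: -0.0002
finger_force: 1.3
```

```bash
python3 -c "
from h import *
go([-68,78,58])"
```

```text
t 17.225 jig tcp [-68.6  82.2  58.3] twist needed 0.01 F [0.9 2.5 1.7] grip -0.000183619394753262
[-68, 78, 58] [-0.0042  0.0006  0.0003]
```

Call:
servo_tool([
  [[-0.001,0.0003,0,0],[-0.001,0,0,0],[-0.001,0,0,0],[-0.001,0,0,0],[0,0,0,0]],
])

```text
t: 17.85
tcp_pos: [0.4386, 0.1613, 0.0582]
tool_rot: [0.676, 0.737, -0.0, -0.0]
force: [0.4, 1.9, 1.6]
grip_width: -0.0
finger_force: 1.0
```

Call:
servo_tool([
  [[-0.001,0,0,0],[-0.001,0,0,0],[0,0,0,0],[0,0,0,0],[0,0,0,0]],
])

```text
t: 18.48
tcp_pos: [0.4387, 0.1605, 0.0583]
tool_rot: [0.677, 0.736, 0.001, -0.001]
force: [-0.2, 8.5, 1.2]
grip_width: -0.0003
finger_force: 4.3
```

Call:
servo_tool([
  [[-0.001,0,0,0],[-0.001,0,0,0],[0,0,0,0],[0,0,0,0],[0,0,0,0]],
])

```text
t: 19.1
tcp_pos: [0.4387, 0.1602, 0.0584]
tool_rot: [0.677, 0.736, 0.002, -0.002]
force: [-0.8, 17.6, 1.4]
grip_width: -0.0002
finger_force: 8.7
```

Call:
servo_tool([
  [[0.006,0,0,0],[0.015,0,0,0],[0.01,0,-0.02,0],[0,0,-0.05,0],[0,0,-0.05,0]],
])

```text
t: 19.73
tcp_pos: [0.4357, 0.1885, 0.1791]
tool_rot: [0.676, 0.737, -0.001, -0.0]
force: [0.8, -0.1, 0.2]
grip_width: -0.0003
finger_force: 0.0
```

Call:
servo_tool([
  [[0.04,0,-0.03,0],[0.05,0,0,0],[0.05,0,0,0],[0.04,0,0,0],[0,0,0,0]],
])

```text
t: 20.35
tcp_pos: [0.4202, 0.3697, 0.2078]
tool_rot: [0.675, 0.738, -0.0, 0.0]
force: [-0.1, -0.7, -0.3]
grip_width: 0.0002
finger_force: 0.0
```

```bash
python3 -c "
from h import *
from plant import grab_frame
go()
b=grab_frame('scene')[180:320,245:425];a=grab_frame('top')[170:295,310:450]
cv2.imwrite('pics/f.png',np.hstack([cv2.resize(b,(440,342),interpolation=2),cv2.resize(a,(360,342),interpolation=2)]))"
```

```text
t 20.35 jig tcp [-69.3 287.5 207.8] twist needed 0.04 F [-0.1 -0.7 -0.3] grip 0.00024480949586028807
```

View pics/f.png

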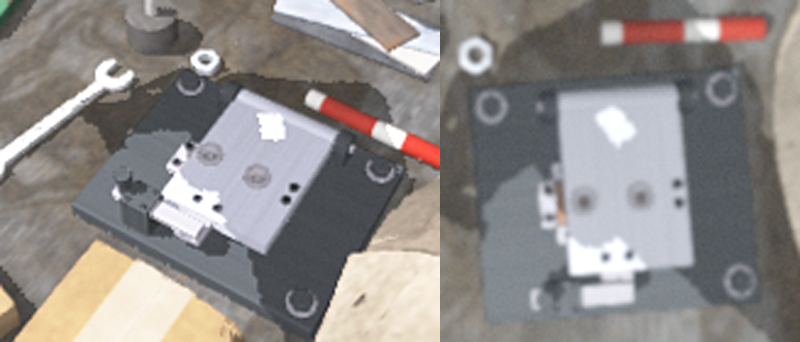

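The leaf lies shut and level, and the slide's bar covers the tongue at about (608,290), with the stud against the guide. The tools are untouched, so I'll hand in.

```bash
python3 -c "
from plant import manip
print(manip.job_done())"
```

```text
the job is handed in; nothing more can be done
None
```

The jig is ready for drilling and handed in at about 20 s: the blank is home against the stop, the leaf is fully shut and the slide is fully home over the tongue, each pressed to a firm stop, with the loose tools left where they were.

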